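# Return cleaned gas nozzles to the booth rack in order

## Task

The four welding-gun gas nozzles on the wash rack at the left are clean; move them to the empty booth rack at the back, each standing upright, mouth up, fully down over its post and let go. Keep their order, because each place belongs to one welding booth and its welder wants his own nozzle back: count from the eyebolt on both racks, so that the nozzle that stands next to the wash rack's eyebolt ends next to the booth rack's eyebolt, and so on to the far end.

Things in the scene. Friction and masses are not known exactly. Their poses are not given: they have to be found in the camera images.
- straight_centre (a point): Loose copper gas nozzle, straight, 58 mm tall: a plain tube, 27 mm across, 29 mm across its lowest 10 mm; wide mouth. A hollow tube open at both ends, wall 2.5 mm, bore at the foot at least 22 mm, 90 g. This point is on its axis, half-way up (29 mm above its foot); z points up to the mouth. At the start it stands over one of the four posts of the wash rack.
- tapered_centre (a point): Loose copper gas nozzle, tapered, 62 mm tall: straight and 28 mm across for the lower 40 mm, then a cone to a 17 mm mouth. A hollow tube open at both ends, wall 2.5 mm, bore at the foot at least 22 mm, 90 g. This point is on its axis, half-way up (31 mm above its foot); z points up to the mouth. At the start it stands over one of the four posts of the wash rack.
- necked_centre (a point): Loose copper gas nozzle, bottle-necked, 66 mm tall: straight and 28 mm across for the lower 40 mm, then a shoulder and a straight neck 20 mm across. A hollow tube open at both ends, wall 2.5 mm, bore at the foot at least 22 mm, 90 g. This point is on its axis, half-way up (33 mm above its foot); z points up to the mouth. At the start it stands over one of the four posts of the wash rack.
- crown_centre (a point): Loose copper gas nozzle, short and crowned, 50 mm tall: a straight tube 29 mm across with four teeth, 10 mm high with gaps between them, round its mouth. A hollow tube open at both ends, wall 2.5 mm, bore at the foot at least 22 mm, 90 g. This point is on its axis, half-way up (25 mm above its foot); z points up to the mouth. At the start it stands over one of the four posts of the wash rack.
- post_straight: The fixed post of the wash rack (the row of four on the left) that the straight nozzle stands over at the start. Like every post of both racks: an upright threaded stud, 8 mm across with a rounded tip, on a washer 34 mm across and 3 mm thick (top 21 mm above the table) on which a nozzle stands; the stud rises 37 mm above the washer's top. Posts are 58 mm apart. Origin under the washer, on the post's axis, 18 mm above the table.
- post_tapered: The fixed post of the wash rack (the row of four on the left) that the tapered nozzle stands over at the start. Like every post of both racks: an upright threaded stud, 8 mm across with a rounded tip, on a washer 34 mm across and 3 mm thick (top 21 mm above the table) on which a nozzle stands; the stud rises 37 mm above the washer's top. Posts are 58 mm apart. Origin under the washer, on the post's axis, 18 mm above the table.
- post_necked: The fixed post of the wash rack (the row of four on the left) that the necked nozzle stands over at the start. Like every post of both racks: an upright threaded stud, 8 mm across with a rounded tip, on a washer 34 mm across and 3 mm thick (top 21 mm above the table) on which a nozzle stands; the stud rises 37 mm above the washer's top. Posts are 58 mm apart. Origin under the washer, on the post's axis, 18 mm above the table.
- post_crown: The fixed post of the wash rack (the row of four on the left) that the crown nozzle stands over at the start. Like every post of both racks: an upright threaded stud, 8 mm across with a rounded tip, on a washer 34 mm across and 3 mm thick (top 21 mm above the table) on which a nozzle stands; the stud rises 37 mm above the washer's top. Posts are 58 mm apart. Origin under the washer, on the post's axis, 18 mm above the table.
- wash_eye: Steel eyebolt (a thick ring 43 mm across standing upright across the bar, its top 70 mm above the table; from above it shows as a short bar across the rack) at one end of the wash rack, in line with the posts, 36 mm from the first post; then posts two, three and four at 94, 152 and 210 mm. It may be at either end; the other end has a low hex bolt. Origin on the eyebolt's axis, 18 mm above the table.
- booth_rack: The empty booth rack at the back: dark steel bar, 272 x 40 mm, top 18 mm above the table, with four posts like those of the wash rack. Origin at the bar's middle, on the table; x runs along the row, away from its own eyebolt. Eyebolt (as on the wash rack) at x = -123 mm, posts one to four at x = -87, -29, +29 and +87 mm, low hex bolt at x = +123 mm, all at y = 0; z up. Fixed.
Not all that is in view belongs to the job. What is shaped like the part that bears crown_centre but green or purple is not meant.

How it is judged:
At the end, for the whole second after the job is handed in: Every nozzle stands on the booth rack over the post of the same number, counted from the eyebolt, as the post it stood over on the wash rack: its centre within 12 mm along and across the row of the post's axis and within 5 mm of its seated height, upright within 0.12 rad, released and at rest (((horizontal distance between post_straight and wash_eye between 0.016 and 0.056 m and x of straight_centre in the frame of booth_rack between -0.099 and -0.075 m and y of straight_centre in the frame of booth_rack between -0.012 and 0.012 m and z of straight_centre in the frame of booth_rack between 0.045 and 0.055 m and angle between straight_centre's own z axis and vertical below 0.12 rad) or (horizontal distance between post_straight and wash_eye between 0.074 and 0.114 m and x of straight_centre in the frame of booth_rack between -0.041 and -0.017 m and y of straight_centre in the frame of booth_rack between -0.012 and 0.012 m and z of straight_centre in the frame of booth_rack between 0.045 and 0.055 m and angle between straight_centre's own z axis and vertical below 0.12 rad) or (horizontal distance between post_straight and wash_eye between 0.132 and 0.172 m and x of straight_centre in the frame of booth_rack between 0.017 and 0.041 m and y of straight_centre in the frame of booth_rack between -0.012 and 0.012 m and z of straight_centre in the frame of booth_rack between 0.045 and 0.055 m and angle between straight_centre's own z axis and vertical below 0.12 rad) or (horizontal distance between post_straight and wash_eye between 0.19 and 0.23 m and x of straight_centre in the frame of booth_rack between 0.075 and 0.099 m and y of straight_centre in the frame of booth_rack between -0.012 and 0.012 m and z of straight_centre in the frame of booth_rack between 0.045 and 0.055 m and angle between straight_centre's own z axis and vertical below 0.12 rad)) and ((horizontal distance between post_tapered and wash_eye between 0.016 and 0.056 m and x of tapered_centre in the frame of booth_rack between -0.099 and -0.075 m and y of tapered_centre in the frame of booth_rack between -0.012 and 0.012 m and z of tapered_centre in the frame of booth_rack between 0.047 and 0.057 m and angle between tapered_centre's own z axis and vertical below 0.12 rad) or (horizontal distance between post_tapered and wash_eye between 0.074 and 0.114 m and x of tapered_centre in the frame of booth_rack between -0.041 and -0.017 m and y of tapered_centre in the frame of booth_rack between -0.012 and 0.012 m and z of tapered_centre in the frame of booth_rack between 0.047 and 0.057 m and angle between tapered_centre's own z axis and vertical below 0.12 rad) or (horizontal distance between post_tapered and wash_eye between 0.132 and 0.172 m and x of tapered_centre in the frame of booth_rack between 0.017 and 0.041 m and y of tapered_centre in the frame of booth_rack between -0.012 and 0.012 m and z of tapered_centre in the frame of booth_rack between 0.047 and 0.057 m and angle between tapered_centre's own z axis and vertical below 0.12 rad) or (horizontal distance between post_tapered and wash_eye between 0.19 and 0.23 m and x of tapered_centre in the frame of booth_rack between 0.075 and 0.099 m and y of tapered_centre in the frame of booth_rack between -0.012 and 0.012 m and z of tapered_centre in the frame of booth_rack between 0.047 and 0.057 m and angle between tapered_centre's own z axis and vertical below 0.12 rad)) and ((horizontal distance between post_necked and wash_eye between 0.016 and 0.056 m and x of necked_centre in the frame of booth_rack between -0.099 and -0.075 m and y of necked_centre in the frame of booth_rack between -0.012 and 0.012 m and z of necked_centre in the frame of booth_rack between 0.049 and 0.059 m and angle between necked_centre's own z axis and vertical below 0.12 rad) or (horizontal distance between post_necked and wash_eye between 0.074 and 0.114 m and x of necked_centre in the frame of booth_rack between -0.041 and -0.017 m and y of necked_centre in the frame of booth_rack between -0.012 and 0.012 m and z of necked_centre in the frame of booth_rack between 0.049 and 0.059 m and angle between necked_centre's own z axis and vertical below 0.12 rad) or (horizontal distance between post_necked and wash_eye between 0.132 and 0.172 m and x of necked_centre in the frame of booth_rack between 0.017 and 0.041 m and y of necked_centre in the frame of booth_rack between -0.012 and 0.012 m and z of necked_centre in the frame of booth_rack between 0.049 and 0.059 m and angle between necked_centre's own z axis and vertical below 0.12 rad) or (horizontal distance between post_necked and wash_eye between 0.19 and 0.23 m and x of necked_centre in the frame of booth_rack between 0.075 and 0.099 m and y of necked_centre in the frame of booth_rack between -0.012 and 0.012 m and z of necked_centre in the frame of booth_rack between 0.049 and 0.059 m and angle between necked_centre's own z axis and vertical below 0.12 rad)) and ((horizontal distance between post_crown and wash_eye between 0.016 and 0.056 m and x of crown_centre in the frame of booth_rack between -0.099 and -0.075 m and y of crown_centre in the frame of booth_rack between -0.012 and 0.012 m and z of crown_centre in the frame of booth_rack between 0.041 and 0.051 m and angle between crown_centre's own z axis and vertical below 0.12 rad) or (horizontal distance between post_crown and wash_eye between 0.074 and 0.114 m and x of crown_centre in the frame of booth_rack between -0.041 and -0.017 m and y of crown_centre in the frame of booth_rack between -0.012 and 0.012 m and z of crown_centre in the frame of booth_rack between 0.041 and 0.051 m and angle between crown_centre's own z axis and vertical below 0.12 rad) or (horizontal distance between post_crown and wash_eye between 0.132 and 0.172 m and x of crown_centre in the frame of booth_rack between 0.017 and 0.041 m and y of crown_centre in the frame of booth_rack between -0.012 and 0.012 m and z of crown_centre in the frame of booth_rack between 0.041 and 0.051 m and angle between crown_centre's own z axis and vertical below 0.12 rad) or (horizontal distance between post_crown and wash_eye between 0.19 and 0.23 m and x of crown_centre in the frame of booth_rack between 0.075 and 0.099 m and y of crown_centre in the frame of booth_rack between -0.012 and 0.012 m and z of crown_centre in the frame of booth_rack between 0.041 and 0.051 m and angle between crown_centre's own z axis and vertical below 0.12 rad)) and linear speed of each of nozzle_straight, nozzle_tapered, nozzle_necked, nozzle_crown below 0.02 m/s); the robot touches nothing.
It also fails if it takes over 96 s, if anything falls off the work surface, if the arm or the gripper's body presses on something with over 40 N, if the wrist force passes 120 N, or if a joint passes its speed limit or range.

## Robot

A 7-joint arm with a two-finger parallel gripper is mounted at the origin on a cart in front of the work surface, level with it; the furniture and walls round the work are solid. World frame = base frame: x ahead of the robot, y to its left, z up, the work surface at z = 0. Lengths are in m, angles in rad, forces in N, time in s.
With the tool pointing down it reaches from about 0.425 to 0.8 m from the base axis. Payload 8.3 kg.
Tool frame: the origin (TCP) lies midway between the tips of the shut fingers; the grasp point (between the pads) lies 19 mm behind it; z points along the fingers, y is the direction in which the jaws open and shut (so a half turn about z gives the same grasp; the last joint's range is limited). The gripper opens to 85 mm and grips with 20 to 120 N. Pads are 22 mm wide; open, the fingers measure 114 mm over their backs; the gripper's body (76 mm by 85 mm) begins 54 mm behind the grasp point. The pads swing forward as they close: fully open they stand 13 mm farther back than shut.
Start: joints at [-1.228, 0.383, 0.016, 1.37, -0.006, 1.388, -0.046], TCP at [0.247, 0.574, 0.231] pointing down, gripper open.
Joint ranges: [-2.95, 2.95], [-0.25, 2.06], [-1.52, 1.56], [0.18, 2.33], [-1.44, 4.58], [0.02, 2.06], [-3.01, 3.01]. Speed limits (rad/s): [2.39, 2.39, 3.01, 3.01, 3.14, 3.14, 3.14].

## Interface

Orientations are given as a 3x3 rotation matrix whose columns are the frame's x, y, z axes.
In Python, from plant import env, capture, camera_params gives the robot as it stands.
- The arm moves only by the shell command python3 -m inch 'ROWS' [FORCE]. ROWS is JSON, a list of rows, each a list of 3 entries, a list of its own where there are three numbers: the turn, a rotation vector about the tool's x, y, z in degrees, then the shift along the tool's x, y, z in m, then the finger opening in m, from 0 to 0.0854. A call has 1 to 12 rows; each row is the pose to reach, as a shift and turn from the pose commanded when the call began, along the tool's axes at that moment; what a row does not reach only later rows make up. A row lasts 1/10 s, in which the tool goes at most 50 mm and 8.59 degrees, less where a joint would pass 70% of its speed; a pose out of reach is approached as far as the arm can. A call with a gripper value outside its range is refused whole. The fingers move at their own pace and stop on an object; FORCE is the grip in N (left out, the last holds). Time passes only in rows, so rows that repeat a pose let the fingers close. It gives the time, the measured TCP pose, the force and the opening at its end, in the units of the state.
- env.get_obs(): the state, without advancing time (a new reading comes with each control period).
- capture(name): name is "side" or "top"; returns the picture (420x560x3 uint8, red, green, blue); there is no depth.
- camera_params(name): a dict with "fov_y" (degrees; the focal length in pixels is half the picture's height over the tangent of half this angle, whatever the lens; pixels are square), "cx", "cy" (the principal point, pixels), "dist_coeffs" ([k1, k2, p1, p2, k3] as OpenCV has them; the pictures are not rectified), "eye" and "rotation" of the camera in the world. Camera axes: x right, y down, z forward; pixel columns grow to the right and rows downward; lengths in m; the calibration is good to about 2 mm. A picture is of the moment at which its call begins. camera_params takes no time and is no camera call.
- env.hand_in(): hands the job in, once; it reports no verdict.
The state is a dict: "time_s": time; "qpos": joint angles; "qd": joint speeds; "joint_efforts": joint torques, N m; "tcp_pos": TCP position; "eef_rot": TCP orientation; "wrist_force": force on the tool from outside, world axes, zero at the start; "moment": the same for the moment, N m; "opening": finger opening in m.
Only numpy, scipy, OpenCV 4.12 (cv2) and the standard library are available. Lean on these libraries where they do the work, as an engineer would, in place of code of your own. Each camera call takes 0.05 s, during which the arm holds its last target. There are 200 camera calls.

## Working session

There is one attempt and no reset: what is moved stays moved. The work goes in short steps, Python scripts to look and compute and a shell command to move; the robot and the scene stay as the last step left them, time stands still between calls to the robot, and variables do not carry over. Pictures are saved under pics/ and viewed, on a budget of 14 in all, crops included, one or two more only if the job needs it, and the job is handed in when it is done.

```bash
ls; mkdir -p pics; python3 - <<'E'
from plant import env,capture,camera_params
import cv2
for n in("top","side"):
    cv2.imwrite(f"pics/{n}0.png",capture(n)[:,:,::-1]); print(n,camera_params(n))
o=env.get_obs();print(o)
E
```

```text
pics
top {'fov_y': 47.49944453658634, 'cx': 275.3608542832689, 'cy': 206.48654642499707, 'dist_coeffs': array([-0.1709092,  0.       ,  0.       ,  0.       ,  0.       ]), 'eye': array([0.47307834, 0.13804055, 0.93034669]), 'rotation': array([[-0.00222366, -0.99719376,  0.07483085],
       [-0.99989854,  0.0011643 , -0.01419732],
       [ 0.01407035, -0.07485483, -0.99709517]])}
side {'fov_y': 53.0644132666966, 'cx': 284.09812956164666, 'cy': 206.65113966332808, 'dist_coeffs': array([-0.04462669,  0.        ,  0.        ,  0.        ,  0.        ]), 'eye': array([ 0.36144464, -0.58303879,  0.49338487]), 'rotation': array([[ 0.97529732, -0.09507529,  0.19938863],
       [-0.22004991, -0.49710339,  0.83932488],
       [ 0.01931771, -0.86246676, -0.50574492]])}
{'time_s': 0.1, 'qpos': array([-1.22789295,  0.38415406,  0.01637545,  1.37103196, -0.00635062,
        1.38819573, -0.04650365]), 'qd': array([ 0.002819  , -0.00199362,  0.000826  , -0.00289287, -0.00083828,
        0.00118424,  0.00097484]), 'joint_efforts': array([ 2.99706626e-03, -6.29126716e+01,  8.46984945e-01, -3.72761250e+01,
        1.66304782e-02,  1.02860559e-02, -4.49442655e-05]), 'tcp_pos': array([0.24649576, 0.57385334, 0.23038661]), 'eef_rot': array([[-9.18805382e-01,  3.94710229e-01, -7.10756978e-04],
       [ 3.94710868e-01,  9.18804006e-01, -1.59066066e-03],
       [ 2.51963263e-05, -1.74205108e-03, -9.99998482e-01]]), 'wrist_force': array([-0.42871751, -0.0604826 , -0.45826293]), 'moment': array([-0.0001982 ,  0.06943475,  0.00747331]), 'opening': 0.08533569285316278}
```

View pics/top0.png

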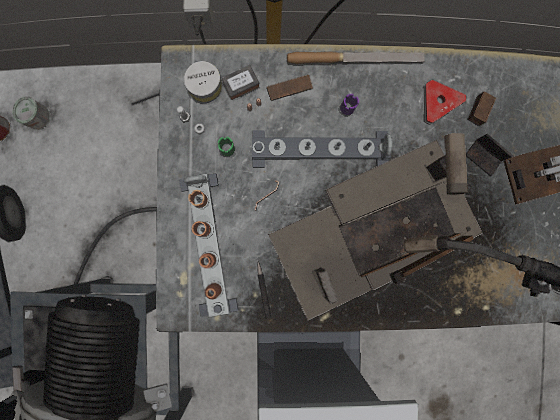

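View pics/side0.png

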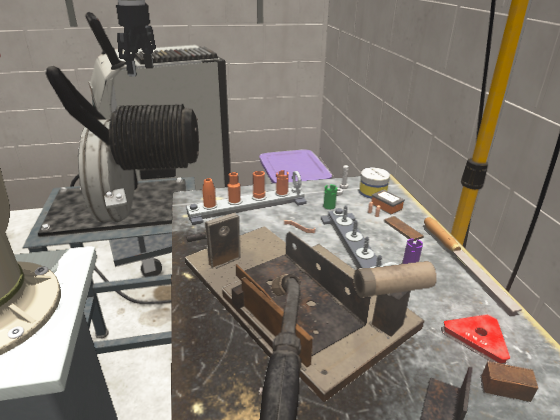

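The top view shows the wash rack with its eyebolt at (200,181) and hex bolt at (218,308). Its nozzles are at (199,198), (202,229), (207,260) and (211,291). The booth rack's eyebolt is on the right at (386,145), with posts at (367,147), (337,147), (307,147) and (277,147). The green part at (227,146) and the purple one at (348,103) are decoys. I'll confirm the nozzles and the eyebolts in enlarged crops.

```bash
python3 - <<'E'
import cv2,numpy as np
t=cv2.imread("pics/top0.png");s=cv2.imread("pics/side0.png")
a=cv2.resize(t[165:325,165:245],None,fx=3.7,fy=3.7,interpolation=cv2.INTER_CUBIC)
b=cv2.resize(t[125:170,245:400],None,fx=3,fy=3,interpolation=cv2.INTER_CUBIC)
c=cv2.resize(s[160:222,180:310],None,fx=3.6,fy=3.6,interpolation=cv2.INTER_CUBIC)
d=cv2.resize(s[195:275,300:430],None,fx=2.6,fy=2.6,interpolation=cv2.INTER_CUBIC)
im=np.zeros((600,800,3),np.uint8)
y=0
im[:592,:296]=a
for p in (b,c,d):
    h,w=p.shape[:2]; h=min(h,600-y); im[y:y+h,300:300+min(w,500)]=p[:h,:500]; y+=h
cv2.imwrite("pics/crop1.png",im)
E
```

```text
(no output)
```

View pics/crop1.png

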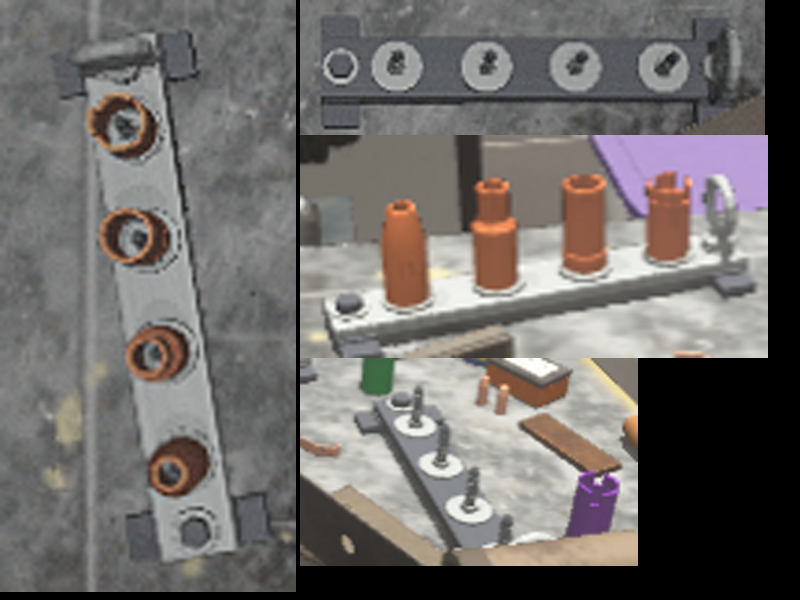

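The crops confirm the order counted from the wash eyebolt: crown, straight, necked, tapered. The booth eyebolt is at the right, which is the −y end. Next I'll work out positions.

```bash
cat > h.py <<'E'
import cv2,numpy as np
from plant import camera_params
def K(n):
    p=camera_params(n);f=210/np.tan(np.radians(p['fov_y']/2))
    return np.array([[f,0,p['cx']],[0,f,p['cy']],[0,0,1]]),p
def ray(n,uv):
    k,p=K(n);q=cv2.undistortPoints(np.array([[uv]],float),k,p['dist_coeffs'])[0,0]
    return p['eye'],p['rotation']@np.r_[q,1]
def onz(n,uv,z):
    e,d=ray(n,uv);return e+d*(z-e[2])/d[2]
def tri(a,b):
    e1,d1=ray("top",a);e2,d2=ray("side",b);s=np.linalg.lstsq(np.c_[d1,-d2],e2-e1,rcond=None)[0]
    P,Q=e1+s[0]*d1,e2+s[1]*d2;return (P+Q)/2,np.linalg.norm(P-Q)
E
python3 - <<'E'
from h import *
np.set_printoptions(precision=4,suppress=True)
A=lambda X,Y:(165+X/3.7-.36,165+Y/3.7-.36)
B=lambda X,Y:(245+(X-300)/3-.33,125+Y/3-.33)
C=lambda X,Y:(180+(X-300)/3.6-.36,160+(Y-135)/3.6-.36)
D=lambda X,Y:(300+(X-300)/2.6-.3,195+(Y-358)/2.6-.3)
for n,p,z in[('crown',A(123,126),.071),('str',A(134,236),.079),('neck',A(155,354),.087),('tap',A(171,472),.083),('hex',A(194,531),.022),('eyetop',A(118,48),.07)]:
    print(n,onz('top',p,z))
for n,p,z in[('crown',C(669,187),.071),('str',C(584,180),.079),('neck',C(492,183),.087),('tap',C(400,205),.083)]: print('side',n,onz('side',p,z))
for X,Y in[(397,68),(487,67),(576,68),(663,67),(340,66)]:print('booth',onz('top',B(X,Y),.021))
for X,Y in[(416,426),(442,464),(470,508)]:print('side booth',onz('side',D(X,Y),.021))
print('plate L',tri((328,185),(287,233)),'R',tri((440,137),(364,268)))
print('horn',tri((455,137),(430,275)),tri((455,190),(365,285)))
E
```

```text
crown [0.5519 0.2662 0.071 ]
str [0.4978 0.2592 0.079 ]
neck [0.4413 0.2477 0.087 ]
tap [0.3847 0.2404 0.083 ]
hex [0.3482 0.236  0.022 ]
eyetop [0.5906 0.2693 0.07  ]
side crown [0.556  0.2625 0.071 ]
side str [0.502  0.2659 0.079 ]
side neck [0.4432 0.2556 0.087 ]
side tap [0.3864 0.2439 0.083 ]
booth [0.656  0.1217 0.021 ]
booth [0.6568 0.0635 0.021 ]
booth [0.6564 0.0057 0.021 ]
booth [ 0.6575 -0.0514  0.021 ]
booth [0.6574 0.1584 0.021 ]
side booth [0.6597 0.1191 0.021 ]
side booth [0.6608 0.0632 0.021 ]
side booth [0.6604 0.0056 0.021 ]
plate L (array([0.5463, 0.0345, 0.066 ]), np.float64(0.062209529298482905)) R (array([ 0.62  , -0.1526,  0.124 ]), np.float64(0.0729664220429968))
horn (array([ 0.6588, -0.1929,  0.1267]), np.float64(0.005229908240007818)) (array([ 0.565 , -0.1899,  0.1231]), np.float64(0.0055586338134383005))
```

```bash
python3 - <<'E'
from h import *
np.set_printoptions(precision=3,suppress=True)
k,p=K("top");R=p['rotation'];t=-R.T@p['eye']
def proj(P): return cv2.projectPoints(np.array([P]),cv2.Rodrigues(R.T)[0],t,k,p['dist_coeffs'])[0][0,0]
for uv in[(287,233),(290,262),(364,268),(280,228)]:
    for z in(0.02,.05,.07,.09,.12):
        P=onz('side',uv,z);print(uv,P,proj(P))
t0=cv2.imread("pics/top0.png")[120:270,260:480];s=cv2.imread("pics/side0.png")[200:340,260:440]
im=np.zeros((600,800,3),np.uint8);a=cv2.resize(t0,None,fx=2.2,fy=2.2,interpolation=2);b=cv2.resize(s,None,fx=1.9,fy=1.9,interpolation=2)
im[:a.shape[0],:a.shape[1]]=a;im[a.shape[0]:a.shape[0]+b.shape[0],:b.shape[1]]=b
cv2.imwrite("pics/crop2.png",im)
E
```

```text
(287, 233) [0.531 0.099 0.02 ] [288.862 212.022]
(287, 233) [0.52  0.056 0.05 ] [312.907 216.745]
(287, 233) [0.513 0.027 0.07 ] [329.811 220.064]
(287, 233) [ 0.506 -0.002  0.09 ] [347.441 223.524]
(287, 233) [ 0.495 -0.045  0.12 ] [375.286 228.985]
(290, 262) [0.515 0.006 0.02 ] [337.279 220.236]
(290, 262) [ 0.505 -0.031  0.05 ] [359.547 224.649]
(290, 262) [ 0.499 -0.056  0.07 ] [375.137 227.738]
(290, 262) [ 0.492 -0.081  0.09 ] [391.342 230.948]
(290, 262) [ 0.482 -0.118  0.12 ] [416.827 235.994]
(364, 268) [ 0.641 -0.037  0.02 ] [358.415 155.289]
(364, 268) [ 0.623 -0.072  0.05 ] [379.63  161.818]
(364, 268) [ 0.612 -0.095  0.07 ] [394.483 166.425]
(364, 268) [ 0.6   -0.118  0.09 ] [409.919 171.246]
(364, 268) [ 0.582 -0.152  0.12 ] [434.193 178.898]
(280, 228) [0.521 0.12  0.02 ] [278.118 217.234]
(280, 228) [0.511 0.075 0.05 ] [302.548 221.799]
(280, 228) [0.504 0.046 0.07 ] [319.738 225.005]
(280, 228) [0.497 0.016 0.09 ] [337.678 228.346]
(280, 228) [ 0.487 -0.029  0.12 ] [366.036 233.616]
```

View pics/crop2.png

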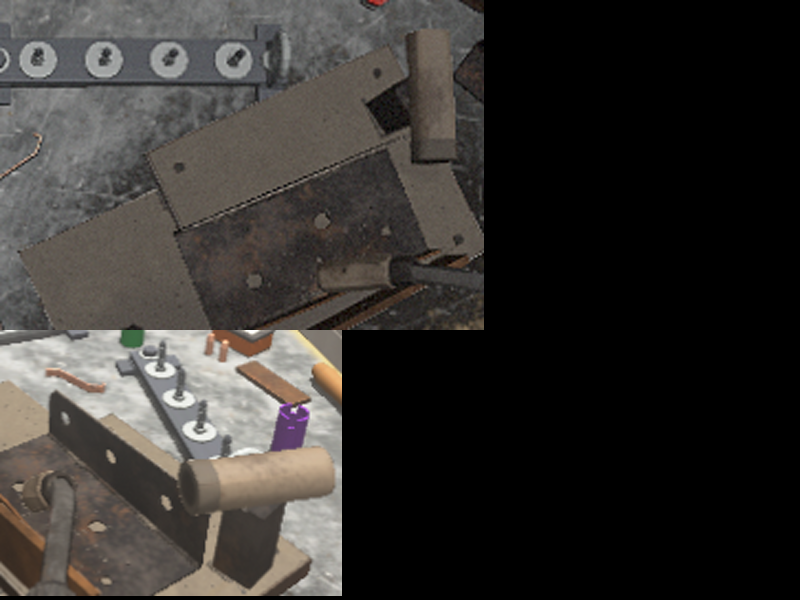

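```bash
cat > go.py <<'E'
import sys,numpy as np
from scipy.spatial.transform import Rotation as Ro
from plant import env
o=env.get_obs();R=o['eef_rot'];x,y,z,yaw=map(float,sys.argv[1:5])
c,s=np.cos(np.radians(yaw)),np.sin(np.radians(yaw))   # yaw = heading of tool y
T=np.array([[-s,c,0],[c,s,0],[0,0,-1.]])
if len(sys.argv)>5: pass
print('turn',np.round(Ro.from_matrix(R.T@T).as_rotvec(degrees=True),1),'shift',np.round(R.T@(np.array([x,y,z])-o['tcp_pos']),4),
 'q7',round(o['qpos'][6],2),'F',np.round(o['wrist_force'],1),'open',round(o['opening'],4),'t',o['time_s'])
E
python3 go.py .554 .264 .14 97.7
```

```text
turn [ -0.1  -0.  -30.9] shift [-0.4048 -0.1632  0.0907] q7 -0.05 F [-0.4 -0.1 -0.5] open 0.0853 t 0.1
```

```bash
python3 -m inch '[[[0,0,-30.9],[-0.405,-0.163,0.091],0.0854],[[0,0,-30.9],[-0.405,-0.163,0.091],0.0854],[[0,0,-30.9],[-0.405,-0.163,0.091],0.0854],[[0,0,-30.9],[-0.405,-0.163,0.091],0.0854],[[0,0,-30.9],[-0.405,-0.163,0.091],0.0854],[[0,0,-30.9],[-0.405,-0.163,0.091],0.0854],[[0,0,-30.9],[-0.405,-0.163,0.091],0.0854],[[0,0,-30.9],[-0.405,-0.163,0.091],0.0854],[[0,0,-30.9],[-0.405,-0.163,0.091],0.0854],[[0,0,-30.9],[-0.405,-0.163,0.091],0.0854],[[0,0,-30.9],[-0.405,-0.163,0.091],0.0854],[[0,0,-30.9],[-0.405,-0.163,0.091],0.0854]]' 40
python3 go.py .554 .264 .14 97.7
python3 - <<'E'
from plant import capture
import cv2,numpy as np
a=cv2.resize(capture("top")[140:330,150:270,::-1],None,fx=2.6,fy=2.6,interpolation=2)
b=cv2.resize(capture("side")[120:230,170:330,::-1],None,fx=2.8,fy=2.8,interpolation=2)
im=np.zeros((500,780,3),np.uint8);im[:a.shape[0],:a.shape[1]]=a;im[:b.shape[0],320:320+b.shape[1]]=b
cv2.imwrite("pics/p4.png",im)
E
```

```text
time_s: 1.3
tcp_pos: [0.5535, 0.266, 0.1401]
eef_rot: [[-0.991, -0.135, -0.001], [-0.135, 0.991, 0.001], [0.001, 0.001, -1.0]]
wrist_force: [-0.6, 1.2, -0.3]
opening: 0.0854
turn [ 0.  -0.1  0.1] shift [-0.0002 -0.0021  0.0001] q7 1.25 F [-0.6  1.2 -0.3] open 0.0854 t 1.3
```

View pics/p4.png

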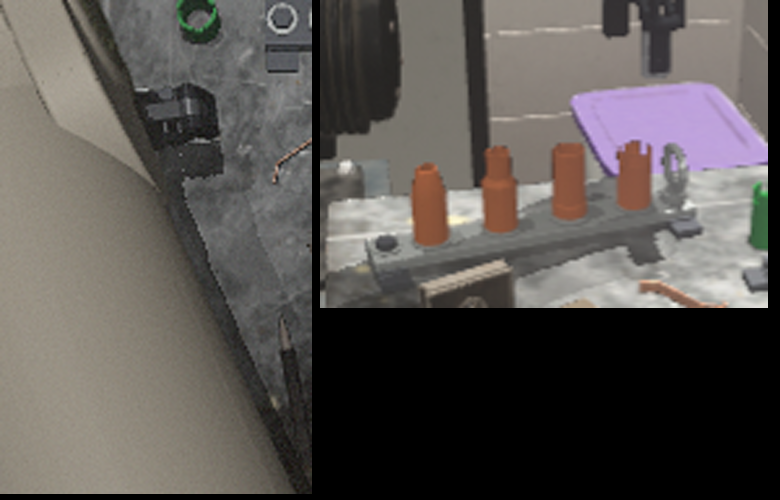

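Top view: the arm now covers the wash rack. Side view: the gripper hangs above the crown, with the near fingertip at about (290,147). I'll check the calibration bias by projecting that fingertip.

```bash
python3 - <<'E'
from h import *
k,p=K("side");R=p['rotation'];t=-R.T@p['eye']
for P in[(.5593,.2226,.153),(.560,.2166,.153),(.5593,.2226,.140),(.554,.264,.071),(.554,.264,.021)]:
    print(P,cv2.projectPoints(np.array([P]),cv2.Rodrigues(R.T)[0],t,k,p['dist_coeffs'])[0][0,0])
E
```

```text
(0.5593, 0.2226, 0.153) [288.41099115 147.14023139]
(0.56, 0.2166, 0.153) [289.38841951 148.19642544]
(0.5593, 0.2226, 0.14) [288.26197311 152.8369661 ]
(0.554, 0.264, 0.071) [281.14995111 173.86626721]
(0.554, 0.264, 0.021) [280.81367778 193.05072477]
```

```bash
python3 -m inch '[[[0,0,0],[-0.002,0,0.04],0.0854],[[0,0,0],[-0.002,0,0.07],0.0854],[[0,0,0],[-0.002,0,0.09],0.0854],[[0,0,0],[-0.002,0,0.11],0.0854],[[0,0,0],[-0.002,0,0.11],0.0854],[[0,0,0],[-0.002,0,0.11],0.02],[[0,0,0],[-0.002,0,0.11],0.02],[[0,0,0],[-0.002,0,0.11],0.02],[[0,0,0],[-0.002,0,0.11],0.02],[[0,0,0],[-0.002,0,0.11],0.02],[[0,0,0],[-0.002,0,0.11],0.02],[[0,0,0],[-0.002,0,0.11],0.02]]' 40
```

```text
time_s: 2.6
tcp_pos: [0.557, 0.2656, 0.0314]
eef_rot: [[-0.991, -0.133, 0.001], [-0.133, 0.991, 0.001], [-0.002, 0.001, -1.0]]
wrist_force: [-0.9, 0.8, 5.2]
opening: 0.0278
```

```bash
python3 -m inch '[[[0,0,0],[0,0,-0.01],0.02],[[0,0,0],[0,0,-0.03],0.02],[[0,0,0],[0,0,-0.06],0.02],[[0,0,0],[0,0,-0.1],0.02],[[0,0,0],[0,0,-0.1],0.02],[[0,0,0],[0,0,-0.1],0.02]]'
python3 go.py .658 -.0515 .13 0
python3 - <<'E'
from plant import capture
import cv2,numpy as np
b=cv2.resize(capture("side")[120:230,170:330,::-1],None,fx=3,fy=3,interpolation=2)
cv2.imwrite("pics/p5.png",b)
E
```

```text
time_s: 3.2
tcp_pos: [0.557, 0.2648, 0.1316]
eef_rot: [[-0.991, -0.133, 0.002], [-0.133, 0.991, 0.001], [-0.002, 0.001, -1.0]]
wrist_force: [0.2, -0.6, -1.7]
opening: 0.0272
turn [ 0.1  0.1 97.6] shift [-0.0581 -0.327   0.0015] q7 1.25 F [ 0.2 -0.6 -1.7] open 0.0272 t 3.2
```

View pics/p5.png

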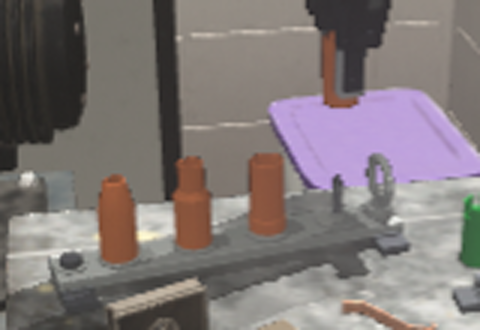

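```bash
python3 -m inch '[[[0,0,97.6],[-0.058,-0.329,0.0],0.02],[[0,0,97.6],[-0.058,-0.329,0.0],0.02],[[0,0,97.6],[-0.058,-0.329,0.0],0.02],[[0,0,97.6],[-0.058,-0.329,0.0],0.02],[[0,0,97.6],[-0.058,-0.329,0.0],0.02],[[0,0,97.6],[-0.058,-0.329,0.0],0.02],[[0,0,97.6],[-0.058,-0.329,0.0],0.02],[[0,0,97.6],[-0.058,-0.329,0.0],0.02],[[0,0,97.6],[-0.058,-0.329,0.0],0.02],[[0,0,97.6],[-0.058,-0.329,0.0],0.02],[[0,0,97.6],[-0.058,-0.329,0.0],0.02],[[0,0,97.6],[-0.058,-0.329,0.0],0.02]]'
python3 -m inch '[[[0,0,0],[0,0,0],0.02],[[0,0,0],[0,0,0],0.02]]'
python3 go.py .658 -.054 .085 0
python3 - <<'E'
from plant import capture
import cv2,numpy as np
a=cv2.resize(capture("top")[100:220,240:440,::-1],None,fx=2.6,fy=2.6,interpolation=2)
b=cv2.resize(capture("side")[160:320,280:460,::-1],None,fx=1.8,fy=1.8,interpolation=2)
im=np.zeros((600,530,3),np.uint8);im[:a.shape[0],:a.shape[1]]=a;im[312:312+b.shape[0],:b.shape[1]]=b
cv2.imwrite("pics/p6.png",im)
E
```

```text
time_s: 4.45
tcp_pos: [0.6564, -0.0535, 0.128]
eef_rot: [[0.005, 1.0, -0.004], [1.0, -0.005, -0.0], [-0.0, -0.004, -1.0]]
wrist_force: [0.6, 0.1, -0.7]
opening: 0.0276
time_s: 4.65
tcp_pos: [0.6569, -0.0534, 0.1289]
eef_rot: [[-0.003, 1.0, -0.002], [1.0, 0.003, -0.0], [-0.0, -0.002, -1.0]]
wrist_force: [-0.4, -0.1, -0.8]
opening: 0.0274
turn [-0.1  0.   0.2] shift [-0.0005  0.0012  0.0439] q7 0.25 F [-0.4 -0.1 -0.8] open 0.0274 t 4.65
```

View pics/p6.png

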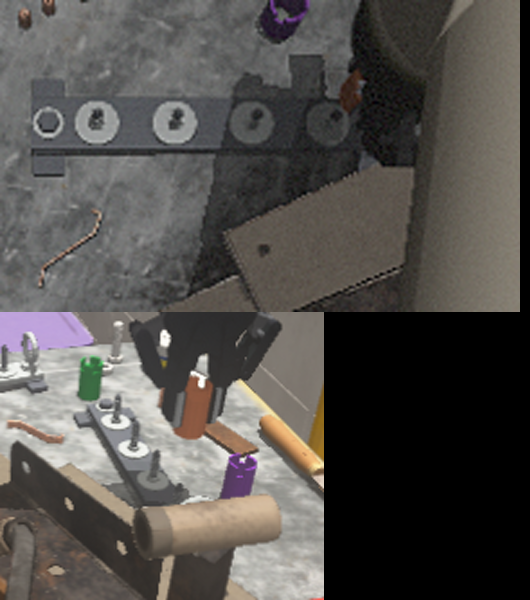

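The crown hangs upright between the fingers, with its foot near side pixel (387,227). I'll check its horizontal position.

```bash
python3 - <<'E'
from h import *
print(onz('side',(386.7,226),.1186),onz('side',(386.7,228),.1186))
E
```

```text
[ 0.66191873 -0.05457133  0.1186    ] [ 0.65934217 -0.06019184  0.1186    ]
```

```bash
python3 -m inch '[[[0,0,0],[0.002,0.001,0.03],0.02],[[0,0,0],[0.002,0.001,0.05],0.02],[[0,0,0],[0.002,0.001,0.065],0.02],[[0,0,0],[0.002,0.001,0.08],0.02],[[0,0,0],[0.002,0.001,0.09],0.02],[[0,0,0],[0.002,0.001,0.097],0.02],[[0,0,0],[0.002,0.001,0.097],0.02],[[0,0,0],[0.002,0.001,0.097],0.02]]'
```

```text
time_s: 5.55
tcp_pos: [0.6591, -0.0516, 0.0338]
eef_rot: [[-0.001, 1.0, 0.001], [1.0, 0.001, -0.0], [-0.0, 0.001, -1.0]]
wrist_force: [0.1, -0.5, -1.7]
opening: 0.0275
```

```bash
python3 -m inch '[[[0,0,0],[0,0,0.0015],0.02],[[0,0,0],[0,0,0.0015],0.05],[[0,0,0],[0,0,0.0015],0.05],[[0,0,0],[0,0,0.0015],0.05],[[0,0,0],[0,0,0.0015],0.05],[[0,0,0],[0,0,-0.02],0.05],[[0,0,0],[0,0,-0.06],0.05],[[0,0,0],[0,0,-0.11],0.05],[[0,0,0],[0,0,-0.11],0.05]]'
python3 go.py .500 .2605 .14 97.7
```

```text
time_s: 6.45
tcp_pos: [0.6627, -0.0526, 0.1516]
eef_rot: [[-0.001, 1.0, 0.012], [1.0, 0.001, -0.001], [-0.001, 0.012, -1.0]]
wrist_force: [0.8, -0.4, 0.0]
opening: 0.0498
turn [  0.5   0.6 -97.7] shift [ 0.3132 -0.1626  0.0094] q7 0.24 F [ 0.8 -0.4  0. ] open 0.0498 t 6.45
```

```bash
python3 -m inch '[[[0,0,-97.7],[0.3105,-0.16,0.0],0.0854],[[0,0,-97.7],[0.3105,-0.16,0.0],0.0854],[[0,0,-97.7],[0.3105,-0.16,0.0],0.0854],[[0,0,-97.7],[0.3105,-0.16,0.0],0.0854],[[0,0,-97.7],[0.3105,-0.16,0.0],0.0854],[[0,0,-97.7],[0.3105,-0.16,0.0],0.0854],[[0,0,-97.7],[0.3105,-0.16,0.0],0.0854],[[0,0,-97.7],[0.3105,-0.16,0.0],0.0854],[[0,0,-97.7],[0.3105,-0.16,0.0],0.0854],[[0,0,-97.7],[0.3105,-0.16,0.0],0.0854],[[0,0,-97.7],[0.3105,-0.16,0.0],0.0854],[[0,0,-97.7],[0.3105,-0.16,0.0],0.0854]]'
python3 -m inch '[[[0,0,0],[0,0,0],0.0854],[[0,0,0],[0,0,0],0.0854],[[0,0,0],[0,0,0],0.0854]]'
python3 go.py .498 .259 .03 97.7
python3 - <<'E'
from plant import capture
import cv2,numpy as np
a=cv2.resize(capture("top")[110:180,240:420,::-1],None,fx=3,fy=3,interpolation=2)
s=capture("side")[:,:,::-1]
b=cv2.resize(s[190:300,300:450],None,fx=2.5,fy=2.5,interpolation=2);c=cv2.resize(s[110:220,180:320],None,fx=2.8,fy=2.8,interpolation=2)
im=np.zeros((530,790,3),np.uint8);im[:a.shape[0],:a.shape[1]]=a;im[212:212+b.shape[0],:b.shape[1]]=b;im[212:212+c.shape[0],385:385+c.shape[1]]=c
cv2.imwrite("pics/p7.png",im)
E
```

```text
time_s: 7.65
tcp_pos: [0.4986, 0.2588, 0.1433]
eef_rot: [[-0.99, -0.14, 0.0], [-0.14, 0.99, 0.0], [-0.0, 0.0, -1.0]]
wrist_force: [-0.9, -0.6, -0.7]
opening: 0.0854
time_s: 7.95
tcp_pos: [0.4985, 0.2588, 0.1433]
eef_rot: [[-0.991, -0.133, 0.0], [-0.133, 0.991, 0.0], [-0.0, 0.0, -1.0]]
wrist_force: [-0.0, -0.2, -1.0]
opening: 0.0852
turn [ 0.  0. -0.] shift [0.0005 0.0002 0.1133] q7 1.22 F [-0.  -0.2 -1. ] open 0.0852 t 7.95
```

View pics/p7.png

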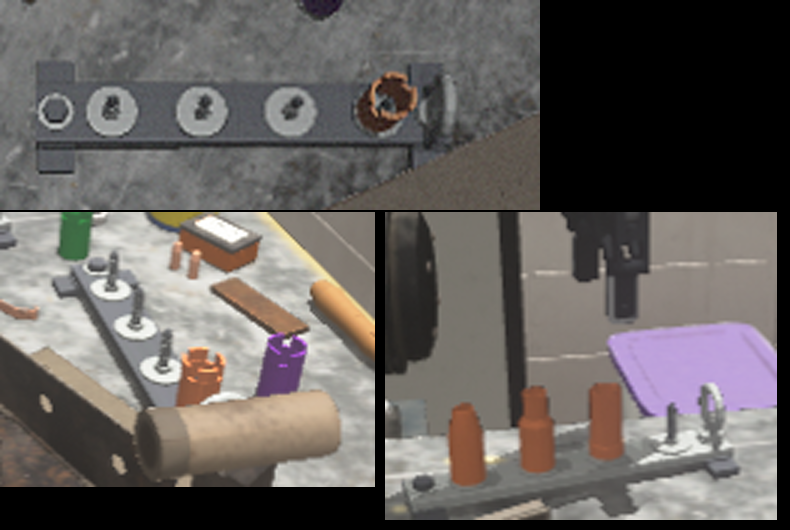

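Top view shows the crown on booth post 1, with its mouth near (370.5,143.5). In the side view the washer pokes out to its right, so I'll check whether it is seated.

```bash
python3 - <<'E'
from h import *
np.set_printoptions(precision=4,suppress=True)
for n in("side","top"):
    k,p=K(n);R=p['rotation'];t=-R.T@p['eye']
    for P in[(.658,-.0515,.021),(.658,-.0515,.071),(.658,-.0515,.046)]:print(n,P,cv2.projectPoints(np.array([P]),cv2.Rodrigues(R.T)[0],t,k,p['dist_coeffs'])[0][0,0])
print(onz("top",(370.3,143.2),.071), onz("side",(300+203/2.5,190+(352-212)/2.5),.071))
E
python3 - <<'E'
from plant import capture
import cv2,numpy as np
a=cv2.resize(capture("top")[125:165,345:395,::-1],None,fx=7,fy=7,interpolation=2)
b=cv2.resize(capture("side")[230:290,350:420,::-1],None,fx=6,fy=6,interpolation=2)
im=np.zeros((365,780,3),np.uint8);im[:a.shape[0],:a.shape[1]]=a;im[:b.shape[0],355:355+b.shape[1]]=b
cv2.imwrite("pics/p8.png",im)
E
```

```text
side (0.658, -0.0515, 0.021) [376.0079 271.4353]
side (0.658, -0.0515, 0.071) [379.8464 248.5831]
side (0.658, -0.0515, 0.046) [377.8968 260.211 ]
top (0.658, -0.0515, 0.021) [365.691  146.7732]
top (0.658, -0.0515, 0.071) [371.1019 141.4235]
top (0.658, -0.0515, 0.046) [368.3242 144.1701]
[ 0.6546 -0.0499  0.071 ] [ 0.6634 -0.0449  0.071 ]
```

View pics/p8.png

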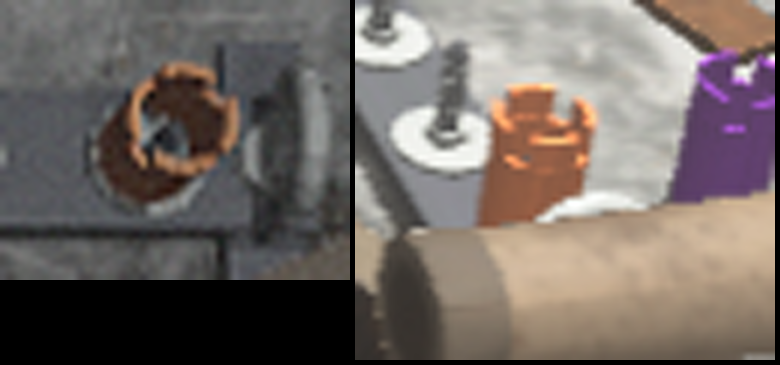

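The white disc is the eyebolt ring, and the stud shows inside the crown, so the crown is seated at post 1. I'll go on with the straight nozzle, first refining its x from the side view.

```bash
python3 - <<'E'
from h import *
np.set_printoptions(precision=4,suppress=True)
C=lambda X,Y:(180+(X-385)/2.8-.3,110+(Y-212)/2.8-.3)
k,p=K("side");R=p['rotation'];t=-R.T@p['eye']
def pr(P):return cv2.projectPoints(np.array([P]),cv2.Rodrigues(R.T)[0],t,k,p['dist_coeffs'])[0][0,0]
print("straight col obs",C(606,390),[pr((x,.259,.079)) for x in(.495,.498,.501)])
print("finger obs",C(622,315),pr((.504,.2164,.156)))
print("neck",C(536,395),[pr((x,.2505,.087)) for x in(.438,.441,.444)]);print("tap",C(464,408),[pr((x,.242,.083)) for x in(.382,.385,.388)])
E
```

```text
straight col obs (258.62857142857143, 173.27142857142857) [array([255.9927, 173.7102]), array([257.3137, 173.6035]), array([258.6331, 173.4969])]
finger obs (264.34285714285716, 146.48571428571427) [263.1375 148.7081]
neck (233.62857142857143, 175.05714285714285) [array([230.864 , 174.1737]), array([232.2317, 174.0635]), array([233.5977, 173.9535])]
tap (207.9142857142857, 179.7) [array([205.4167, 179.6513]), array([206.8224, 179.5353]), array([208.2264, 179.4195])]
```

```bash
python3 -m inch '[[[0,0,0],[0,0,0.04],0.0854],[[0,0,0],[0,0,0.07],0.0854],[[0,0,0],[0,0,0.09],0.0854],[[0,0,0],[0,0,0.111],0.0854],[[0,0,0],[0,0,0.111],0.0854],[[0,0,0],[0,0,0.111],0.02],[[0,0,0],[0,0,0.111],0.02],[[0,0,0],[0,0,0.111],0.02],[[0,0,0],[0,0,0.111],0.02],[[0,0,0],[0,0,0.111],0.02],[[0,0,0],[0,0,0.111],0.02],[[0,0,0],[0,0,0.111],0.02]]' 40
python3 -m inch '[[[0,0,0],[0,0,-0.01],0.02],[[0,0,0],[0,0,-0.03],0.02],[[0,0,0],[0,0,-0.06],0.02],[[0,0,0],[0,0,-0.1],0.02],[[0,0,0],[0,0,-0.1],0.02],[[0,0,0],[0,0,-0.1],0.02],[[0,0,0],[0,0,-0.1],0.02]]'
python3 go.py .658 .0055 .13 0
```

```text
time_s: 9.35
tcp_pos: [0.4991, 0.2596, 0.0337]
eef_rot: [[-0.991, -0.135, 0.002], [-0.135, 0.991, 0.001], [-0.002, 0.001, -1.0]]
wrist_force: [-1.6, 0.3, 5.7]
opening: 0.0275
time_s: 10.05
tcp_pos: [0.4977, 0.2586, 0.1315]
eef_rot: [[-0.991, -0.135, -0.001], [-0.135, 0.991, -0.001], [0.001, -0.001, -1.0]]
wrist_force: [-0.0, 0.3, -1.6]
opening: 0.0274
turn [-0.1 -0.  97.8] shift [-0.1246 -0.2724  0.0015] q7 1.22 F [-0.   0.3 -1.6] open 0.0274 t 10.05
```

```bash
python3 -m inch '[[[0,0,97.8],[-0.1246,-0.2724,0.0],0.02],[[0,0,97.8],[-0.1246,-0.2724,0.0],0.02],[[0,0,97.8],[-0.1246,-0.2724,0.0],0.02],[[0,0,97.8],[-0.1246,-0.2724,0.0],0.02],[[0,0,97.8],[-0.1246,-0.2724,0.0],0.02],[[0,0,97.8],[-0.1246,-0.2724,0.0],0.02],[[0,0,97.8],[-0.1246,-0.2724,0.0],0.02],[[0,0,97.8],[-0.1246,-0.2724,0.0],0.02],[[0,0,97.8],[-0.1246,-0.2724,0.0],0.02],[[0,0,97.8],[-0.1246,-0.2724,0.0],0.02],[[0,0,97.8],[-0.1246,-0.2724,0.0],0.02],[[0,0,97.8],[-0.1246,-0.2724,0.0],0.02]]'
python3 -m inch '[[[0,0,0],[0,0,0],0.02],[[0,0,0],[0,0,0],0.02],[[0,0,0],[0,0,0],0.02]]'
python3 go.py .658 .0055 .0337 0
python3 - <<'E'
from plant import capture
import cv2,numpy as np
a=cv2.resize(capture("top")[100:190,240:420,::-1],None,fx=3,fy=3,interpolation=2)
b=cv2.resize(capture("side")[160:290,280:440,::-1],None,fx=2.5,fy=2.5,interpolation=2)
im=np.zeros((600,540,3),np.uint8);im[:a.shape[0],:a.shape[1]]=a;im[272:272+b.shape[0],:b.shape[1]]=b
cv2.imwrite("pics/p9.png",im)
E
```

```text
time_s: 11.25
tcp_pos: [0.6576, 0.0058, 0.1303]
eef_rot: [[0.007, 1.0, -0.003], [1.0, -0.007, -0.001], [-0.001, -0.003, -1.0]]
wrist_force: [0.6, -0.8, -1.6]
opening: 0.0275
time_s: 11.55
tcp_pos: [0.6583, 0.0058, 0.1316]
eef_rot: [[-0.001, 1.0, -0.001], [1.0, 0.001, -0.0], [-0.0, -0.001, -1.0]]
wrist_force: [0.0, -0.3, -1.4]
opening: 0.0276
turn [-0.1  0.   0. ] shift [-0.0002 -0.0002  0.0979] q7 0.18 F [ 0.  -0.3 -1.4] open 0.0276 t 11.55
```

View pics/p9.png

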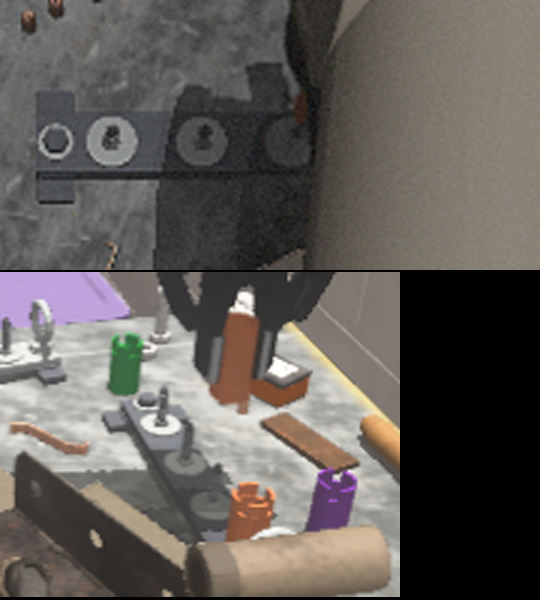

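The straight nozzle hangs upright, with its foot near side pixel (372,211). Lowering it and releasing.

```bash
python3 -m inch '[[[0,0,0],[0,0,0.03],0.02],[[0,0,0],[0,0,0.05],0.02],[[0,0,0],[0,0,0.065],0.02],[[0,0,0],[0,0,0.08],0.02],[[0,0,0],[0,0,0.09],0.02],[[0,0,0],[0,0,0.0965],0.02],[[0,0,0],[0,0,0.0965],0.02],[[0,0,0],[0,0,0.0965],0.02]]'
```

```text
time_s: 12.45
tcp_pos: [0.6591, 0.0057, 0.0364]
eef_rot: [[0.001, 1.0, 0.001], [1.0, -0.001, -0.0], [-0.0, 0.001, -1.0]]
wrist_force: [1.2, -0.8, -0.4]
opening: 0.0274
```

```bash
python3 go.py .658 .0055 .0337 0
```

```text
turn [ 0.  0. -0.] shift [-0.0002 -0.0011  0.0027] q7 0.21 F [ 1.2 -0.8 -0.4] open 0.0274 t 12.45
```

```bash
python3 -m inch '[[[0,0,0],[0,0,0.0015],0.02],[[0,0,0],[0,0,0.0015],0.05],[[0,0,0],[0,0,0.0015],0.05],[[0,0,0],[0,0,0.0015],0.05],[[0,0,0],[0,0,0.0015],0.05],[[0,0,0],[0,0,-0.02],0.05],[[0,0,0],[0,0,-0.06],0.05],[[0,0,0],[0,0,-0.11],0.05],[[0,0,0],[0,0,-0.11],0.05],[[0,0,0],[0,0,-0.11],0.05],[[0,0,0],[0,0,-0.11],0.05]]'
python3 go.py .4415 .2505 .147 97.7
```

```text
time_s: 13.55
tcp_pos: [0.658, 0.006, 0.1447]
eef_rot: [[0.001, 1.0, -0.002], [1.0, -0.001, 0.0], [0.0, -0.002, -1.0]]
wrist_force: [0.2, -0.1, 0.1]
opening: 0.0502
turn [ -0.1  -0.1 -97.7] shift [ 0.2443 -0.2167 -0.0019] q7 0.17 F [ 0.2 -0.1  0.1] open 0.0502 t 13.55
```

```bash
python3 -m inch '[[[0,0,-97.7],[0.2443,-0.2167,-0.002],0.0854],[[0,0,-97.7],[0.2443,-0.2167,-0.002],0.0854],[[0,0,-97.7],[0.2443,-0.2167,-0.002],0.0854],[[0,0,-97.7],[0.2443,-0.2167,-0.002],0.0854],[[0,0,-97.7],[0.2443,-0.2167,-0.002],0.0854],[[0,0,-97.7],[0.2443,-0.2167,-0.002],0.0854],[[0,0,-97.7],[0.2443,-0.2167,-0.002],0.0854],[[0,0,-97.7],[0.2443,-0.2167,-0.002],0.0854],[[0,0,-97.7],[0.2443,-0.2167,-0.002],0.0854],[[0,0,-97.7],[0.2443,-0.2167,-0.002],0.0854],[[0,0,-97.7],[0.2443,-0.2167,-0.002],0.0854],[[0,0,-97.7],[0.2443,-0.2167,-0.002],0.0854]]'
python3 -m inch '[[[0,0,0],[0,0,0],0.0854],[[0,0,0],[0,0,0],0.0854],[[0,0,0],[0,0,0],0.0854]]'
python3 go.py .4415 .2505 .032 97.7
python3 - <<'E'
from plant import capture
import cv2,numpy as np
a=cv2.resize(capture("top")[110:180,240:420,::-1],None,fx=3,fy=3,interpolation=2)
s=capture("side")[:,:,::-1]
b=cv2.resize(s[190:300,300:450],None,fx=2.5,fy=2.5,interpolation=2);c=cv2.resize(s[110:220,180:320],None,fx=2.8,fy=2.8,interpolation=2)
im=np.zeros((530,790,3),np.uint8);im[:a.shape[0],:a.shape[1]]=a;im[212:212+b.shape[0],:b.shape[1]]=b;im[212:212+c.shape[0],385:385+c.shape[1]]=c
cv2.imwrite("pics/p10.png",im)
E
```

```text
time_s: 14.75
tcp_pos: [0.4411, 0.2498, 0.1461]
eef_rot: [[-0.99, -0.139, -0.003], [-0.139, 0.99, -0.002], [0.003, -0.001, -1.0]]
wrist_force: [-0.6, 0.9, 0.5]
opening: 0.0853
time_s: 15.05
tcp_pos: [0.4418, 0.2501, 0.1472]
eef_rot: [[-0.991, -0.132, -0.001], [-0.132, 0.991, -0.001], [0.001, -0.001, -1.0]]
wrist_force: [0.5, 0.0, 0.6]
opening: 0.0854
turn [-0.  -0.1 -0.1] shift [0.0002 0.0005 0.1152] q7 1.18 F [0.5 0.  0.6] open 0.0854 t 15.05
```

View pics/p10.png

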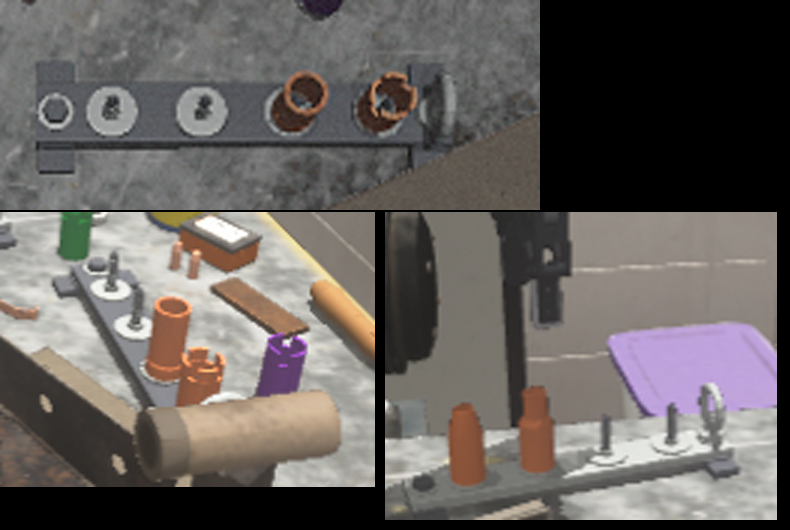

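The straight nozzle is seated on post 2 (washer and foot at side crop (167,370)), and the gripper is above the necked one. Descend .115, grip and lift.

```bash
python3 -m inch '[[[0,0,0],[0,0,0.04],0.0854],[[0,0,0],[0,0,0.07],0.0854],[[0,0,0],[0,0,0.095],0.0854],[[0,0,0],[0,0,0.115],0.0854],[[0,0,0],[0,0,0.115],0.0854],[[0,0,0],[0,0,0.115],0.02],[[0,0,0],[0,0,0.115],0.02],[[0,0,0],[0,0,0.115],0.02],[[0,0,0],[0,0,0.115],0.02],[[0,0,0],[0,0,0.115],0.02],[[0,0,0],[0,0,0.115],0.02],[[0,0,0],[0,0,0.115],0.02]]' 40
python3 -m inch '[[[0,0,0],[0,0,-0.01],0.02],[[0,0,0],[0,0,-0.03],0.02],[[0,0,0],[0,0,-0.06],0.02],[[0,0,0],[0,0,-0.1],0.02],[[0,0,0],[0,0,-0.1],0.02],[[0,0,0],[0,0,-0.1],0.02],[[0,0,0],[0,0,-0.1],0.02]]'
python3 go.py .658 .0635 .13 0
```

```text
time_s: 16.35
tcp_pos: [0.4427, 0.2507, 0.0338]
eef_rot: [[-0.991, -0.133, 0.001], [-0.133, 0.991, 0.001], [-0.001, 0.001, -1.0]]
wrist_force: [-1.5, -0.2, 6.4]
opening: 0.026
time_s: 17.05
tcp_pos: [0.4415, 0.2499, 0.1321]
eef_rot: [[-0.991, -0.133, -0.001], [-0.133, 0.991, -0.001], [0.001, -0.001, -1.0]]
wrist_force: [0.2, -0.1, -0.8]
opening: 0.0262
turn [-0.1 -0.  97.7] shift [-0.1897 -0.2136  0.002 ] q7 1.19 F [ 0.2 -0.1 -0.8] open 0.0262 t 17.05
```

```bash
python3 -m inch '[[[0,0,97.7],[-0.1897,-0.2136,0.0],0.02],[[0,0,97.7],[-0.1897,-0.2136,0.0],0.02],[[0,0,97.7],[-0.1897,-0.2136,0.0],0.02],[[0,0,97.7],[-0.1897,-0.2136,0.0],0.02],[[0,0,97.7],[-0.1897,-0.2136,0.0],0.02],[[0,0,97.7],[-0.1897,-0.2136,0.0],0.02],[[0,0,97.7],[-0.1897,-0.2136,0.0],0.02],[[0,0,97.7],[-0.1897,-0.2136,0.0],0.02],[[0,0,97.7],[-0.1897,-0.2136,0.0],0.02],[[0,0,97.7],[-0.1897,-0.2136,0.0],0.02],[[0,0,97.7],[-0.1897,-0.2136,0.0],0.02],[[0,0,97.7],[-0.1897,-0.2136,0.0],0.02]]'
python3 -m inch '[[[0,0,0],[0,0,0],0.02],[[0,0,0],[0,0,0],0.02],[[0,0,0],[0,0,0],0.02]]'
python3 go.py .658 .0635 .0338 0
python3 - <<'E'
from plant import capture
import cv2,numpy as np
a=cv2.resize(capture("top")[100:190,240:420,::-1],None,fx=3,fy=3,interpolation=2)
b=cv2.resize(capture("side")[160:290,280:440,::-1],None,fx=2.5,fy=2.5,interpolation=2)
im=np.zeros((600,540,3),np.uint8);im[:a.shape[0],:a.shape[1]]=a;im[272:272+b.shape[0],:b.shape[1]]=b
cv2.imwrite("pics/p11.png",im)
E
```

```text
time_s: 18.25
tcp_pos: [0.6576, 0.0638, 0.1307]
eef_rot: [[0.007, 1.0, -0.003], [1.0, -0.007, -0.001], [-0.001, -0.003, -1.0]]
wrist_force: [-0.3, -0.0, -1.0]
opening: 0.026
time_s: 18.55
tcp_pos: [0.6583, 0.0638, 0.1321]
eef_rot: [[-0.001, 1.0, -0.001], [1.0, 0.001, -0.0], [-0.0, -0.001, -1.0]]
wrist_force: [0.9, -0.6, -1.4]
opening: 0.0259
turn [-0.1  0.   0. ] shift [-0.0002 -0.0002  0.0983] q7 0.13 F [ 0.9 -0.6 -1.4] open 0.0259 t 18.55
```

View pics/p11.png

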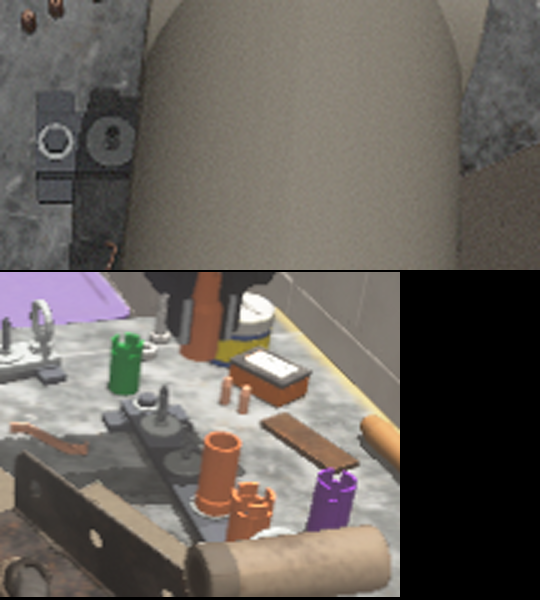

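The necked nozzle hangs upright with its foot near side crop (201,352), and it is in line. I'll lower it .098, with a bit more to seat it, then release and retreat.

```bash
python3 -m inch '[[[0,0,0],[0,0,0.03],0.02],[[0,0,0],[0,0,0.05],0.02],[[0,0,0],[0,0,0.065],0.02],[[0,0,0],[0,0,0.08],0.02],[[0,0,0],[0,0,0.09],0.02],[[0,0,0],[0,0,0.0975],0.02],[[0,0,0],[0,0,0.0975],0.02],[[0,0,0],[0,0,0.0975],0.02]]'
```

```text
time_s: 19.45
tcp_pos: [0.6589, 0.0638, 0.0358]
eef_rot: [[0.001, 1.0, 0.001], [1.0, -0.001, -0.0], [-0.0, 0.001, -1.0]]
wrist_force: [-0.4, 0.1, -1.7]
opening: 0.026
```

```bash
python3 -m inch '[[[0,0,0],[0,0,0.0015],0.02],[[0,0,0],[0,0,0.0015],0.05],[[0,0,0],[0,0,0.0015],0.05],[[0,0,0],[0,0,0.0015],0.05],[[0,0,0],[0,0,0.0015],0.05],[[0,0,0],[0,0,-0.02],0.05],[[0,0,0],[0,0,-0.06],0.05],[[0,0,0],[0,0,-0.11],0.05],[[0,0,0],[0,0,-0.11],0.05],[[0,0,0],[0,0,-0.11],0.05],[[0,0,0],[0,0,-0.11],0.05]]'
python3 go.py .385 .2425 .147 97.7
```

```text
time_s: 20.55
tcp_pos: [0.658, 0.0641, 0.1442]
eef_rot: [[0.001, 1.0, -0.002], [1.0, -0.001, 0.0], [0.0, -0.002, -1.0]]
wrist_force: [-0.3, -0.3, -0.6]
opening: 0.0501
turn [ -0.1  -0.1 -97.7] shift [ 0.1783 -0.2731 -0.0023] q7 0.12 F [-0.3 -0.3 -0.6] open 0.0501 t 20.55
```

```bash
python3 -m inch '[[[0,0,-97.7],[0.1783,-0.2731,-0.002],0.0854],[[0,0,-97.7],[0.1783,-0.2731,-0.002],0.0854],[[0,0,-97.7],[0.1783,-0.2731,-0.002],0.0854],[[0,0,-97.7],[0.1783,-0.2731,-0.002],0.0854],[[0,0,-97.7],[0.1783,-0.2731,-0.002],0.0854],[[0,0,-97.7],[0.1783,-0.2731,-0.002],0.0854],[[0,0,-97.7],[0.1783,-0.2731,-0.002],0.0854],[[0,0,-97.7],[0.1783,-0.2731,-0.002],0.0854],[[0,0,-97.7],[0.1783,-0.2731,-0.002],0.0854],[[0,0,-97.7],[0.1783,-0.2731,-0.002],0.0854],[[0,0,-97.7],[0.1783,-0.2731,-0.002],0.0854],[[0,0,-97.7],[0.1783,-0.2731,-0.002],0.0854]]'
python3 -m inch '[[[0,0,0],[0,0,0],0.0854],[[0,0,0],[0,0,0],0.0854],[[0,0,0],[0,0,0],0.0854]]'
python3 go.py .385 .2425 .032 97.7
python3 - <<'E'
from plant import capture
import cv2,numpy as np
a=cv2.resize(capture("top")[110:180,240:420,::-1],None,fx=3,fy=3,interpolation=2)
s=capture("side")[:,:,::-1]
b=cv2.resize(s[190:300,300:450],None,fx=2.5,fy=2.5,interpolation=2);c=cv2.resize(s[110:220,180:320],None,fx=2.8,fy=2.8,interpolation=2)
im=np.zeros((530,790,3),np.uint8);im[:a.shape[0],:a.shape[1]]=a;im[212:212+b.shape[0],:b.shape[1]]=b;im[212:212+c.shape[0],385:385+c.shape[1]]=c
cv2.imwrite("pics/p12.png",im)
E
```

```text
time_s: 21.75
tcp_pos: [0.3846, 0.2419, 0.1458]
eef_rot: [[-0.99, -0.139, -0.002], [-0.139, 0.99, -0.002], [0.002, -0.002, -1.0]]
wrist_force: [-0.4, -0.3, -0.1]
opening: 0.0856
time_s: 22.05
tcp_pos: [0.3853, 0.2422, 0.1468]
eef_rot: [[-0.991, -0.132, -0.001], [-0.132, 0.991, -0.001], [0.001, -0.001, -1.0]]
wrist_force: [0.7, 0.3, 0.1]
opening: 0.0852
turn [-0.  -0.1 -0.1] shift [0.0002 0.0004 0.1148] q7 1.11 F [0.7 0.3 0.1] open 0.0852 t 22.05
```

View pics/p12.png

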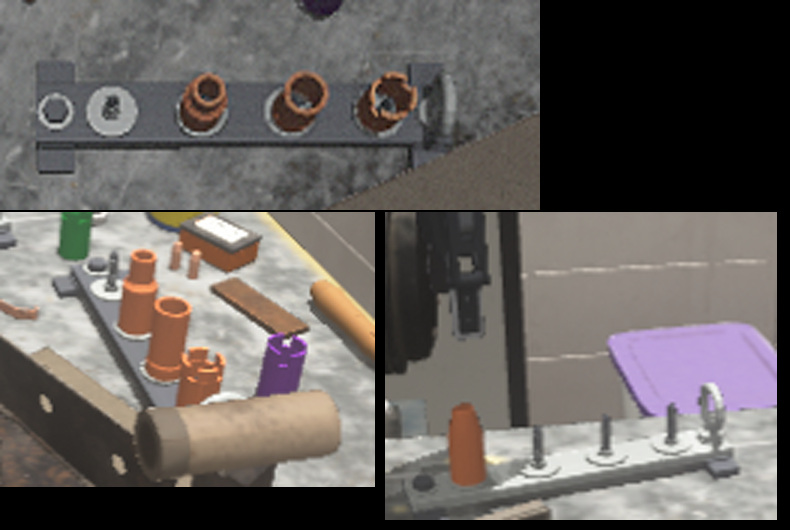

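Three nozzles are seated in order and the gripper is over the tapered one. Same grip and lift again.

```bash
python3 -m inch '[[[0,0,0],[0,0,0.04],0.0854],[[0,0,0],[0,0,0.07],0.0854],[[0,0,0],[0,0,0.095],0.0854],[[0,0,0],[0,0,0.115],0.0854],[[0,0,0],[0,0,0.115],0.0854],[[0,0,0],[0,0,0.115],0.02],[[0,0,0],[0,0,0.115],0.02],[[0,0,0],[0,0,0.115],0.02],[[0,0,0],[0,0,0.115],0.02],[[0,0,0],[0,0,0.115],0.02],[[0,0,0],[0,0,0.115],0.02],[[0,0,0],[0,0,0.115],0.02]]' 40
python3 -m inch '[[[0,0,0],[0,0,-0.01],0.02],[[0,0,0],[0,0,-0.03],0.02],[[0,0,0],[0,0,-0.06],0.02],[[0,0,0],[0,0,-0.1],0.02],[[0,0,0],[0,0,-0.1],0.02],[[0,0,0],[0,0,-0.1],0.02],[[0,0,0],[0,0,-0.1],0.02]]'
python3 go.py .658 .121 .13 0
```

```text
time_s: 23.35
tcp_pos: [0.3862, 0.2429, 0.0333]
eef_rot: [[-0.991, -0.133, 0.001], [-0.133, 0.991, 0.001], [-0.001, 0.001, -1.0]]
wrist_force: [-0.9, -1.0, 6.7]
opening: 0.027
time_s: 24.05
tcp_pos: [0.3851, 0.242, 0.1318]
eef_rot: [[-0.991, -0.133, -0.001], [-0.133, 0.991, -0.001], [0.001, -0.0, -1.0]]
wrist_force: [-0.4, -0.4, -1.2]
opening: 0.0265
turn [-0.1 -0.  97.6] shift [-0.2544 -0.1563  0.0016] q7 1.12 F [-0.4 -0.4 -1.2] open 0.0265 t 24.05
```

```bash
python3 -m inch '[[[0,0,97.6],[-0.2544,-0.1563,0.0],0.02],[[0,0,97.6],[-0.2544,-0.1563,0.0],0.02],[[0,0,97.6],[-0.2544,-0.1563,0.0],0.02],[[0,0,97.6],[-0.2544,-0.1563,0.0],0.02],[[0,0,97.6],[-0.2544,-0.1563,0.0],0.02],[[0,0,97.6],[-0.2544,-0.1563,0.0],0.02],[[0,0,97.6],[-0.2544,-0.1563,0.0],0.02],[[0,0,97.6],[-0.2544,-0.1563,0.0],0.02],[[0,0,97.6],[-0.2544,-0.1563,0.0],0.02],[[0,0,97.6],[-0.2544,-0.1563,0.0],0.02],[[0,0,97.6],[-0.2544,-0.1563,0.0],0.02],[[0,0,97.6],[-0.2544,-0.1563,0.0],0.02]]'
python3 -m inch '[[[0,0,0],[0,0,0],0.02],[[0,0,0],[0,0,0],0.02],[[0,0,0],[0,0,0],0.02]]'
python3 go.py .658 .121 .0338 0
python3 - <<'E'
from plant import capture
import cv2
cv2.imwrite("pics/p13.png",cv2.resize(capture("side")[140:290,260:440,::-1],None,fx=2.5,fy=2.5,interpolation=2))
E
```

```text
time_s: 25.25
tcp_pos: [0.6577, 0.1212, 0.1302]
eef_rot: [[0.005, 1.0, -0.003], [1.0, -0.005, -0.001], [-0.001, -0.003, -1.0]]
wrist_force: [0.4, 0.8, -1.3]
opening: 0.0268
time_s: 25.55
tcp_pos: [0.6583, 0.1212, 0.1316]
eef_rot: [[-0.002, 1.0, -0.001], [1.0, 0.002, -0.0], [-0.0, -0.001, -1.0]]
wrist_force: [-0.1, 0.2, -1.4]
opening: 0.0266
turn [-0.1  0.   0.1] shift [-0.0002 -0.0002  0.0978] q7 0.12 F [-0.1  0.2 -1.4] open 0.0266 t 25.55
```

View pics/p13.png

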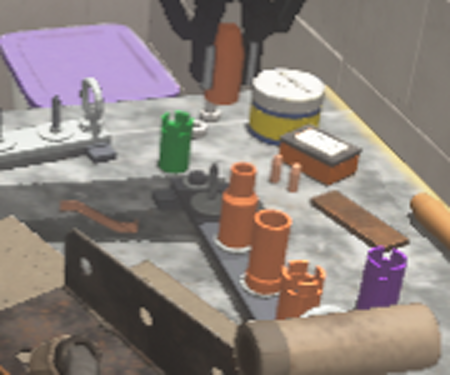

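The tapered nozzle hangs upright above post 4. Lowering it.

```bash
python3 -m inch '[[[0,0,0],[0,0,0.03],0.02],[[0,0,0],[0,0,0.05],0.02],[[0,0,0],[0,0,0.065],0.02],[[0,0,0],[0,0,0.08],0.02],[[0,0,0],[0,0,0.09],0.02],[[0,0,0],[0,0,0.0975],0.02],[[0,0,0],[0,0,0.0975],0.02],[[0,0,0],[0,0,0.0975],0.02]]'
```

```text
time_s: 26.4
tcp_pos: [0.6589, 0.1213, 0.0353]
eef_rot: [[-0.001, 1.0, 0.001], [1.0, 0.001, 0.0], [0.0, 0.001, -1.0]]
wrist_force: [-0.7, 0.0, -0.3]
opening: 0.0267
```

Release, rise, and back off toward −x, up and clear of the rack.

```bash
python3 -m inch '[[[0,0,0],[0,0,0.0015],0.02],[[0,0,0],[0,0,0.0015],0.05],[[0,0,0],[0,0,0.0015],0.05],[[0,0,0],[0,0,0.0015],0.05],[[0,0,0],[0,0,0.0015],0.05],[[0,0,0],[0,0,-0.02],0.05],[[0,0,0],[0,0,-0.06],0.05],[[0,0,0],[0,0,-0.11],0.05],[[0,0,0],[0,0,-0.13],0.05]]'
python3 -m inch '[[[0,0,0],[0.2,-0.15,0],0.05],[[0,0,0],[0.2,-0.15,0],0.05],[[0,0,0],[0.2,-0.15,0],0.05],[[0,0,0],[0.2,-0.15,0],0.05],[[0,0,0],[0.2,-0.15,0],0.05],[[0,0,0],[0.2,-0.15,0],0.05],[[0,0,0],[0.2,-0.15,0],0.05],[[0,0,0],[0.2,-0.15,0],0.05],[[0,0,0],[0.2,-0.15,0],0.05]]'
python3 - <<'E'
from plant import capture
import cv2,numpy as np
a=cv2.resize(capture("top")[110:180,240:420,::-1],None,fx=3,fy=3,interpolation=2)
b=cv2.resize(capture("side")[180:300,300:450,::-1],None,fx=3,fy=3,interpolation=2)
im=np.zeros((580,540,3),np.uint8);im[:a.shape[0],:a.shape[1]]=a;im[212:212+b.shape[0],:b.shape[1]]=b
cv2.imwrite("pics/p14.png",im)
E
```

```text
time_s: 27.3
tcp_pos: [0.6605, 0.1208, 0.1702]
eef_rot: [[-0.0, 1.0, 0.006], [1.0, 0.0, 0.001], [0.001, 0.006, -1.0]]
wrist_force: [0.7, -1.0, 0.5]
opening: 0.0503
time_s: 28.2
tcp_pos: [0.5096, 0.3193, 0.165]
eef_rot: [[0.002, 1.0, 0.001], [1.0, -0.002, -0.0], [-0.0, 0.001, -1.0]]
wrist_force: [-0.2, -0.5, -0.0]
opening: 0.0497
```

View pics/p14.png

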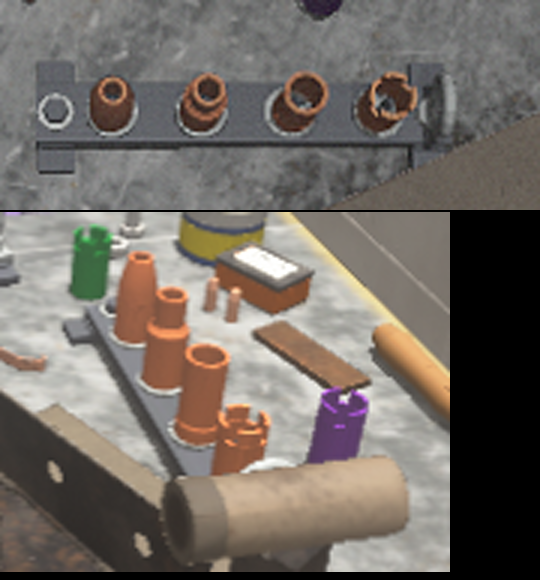

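All four stand upright on their washers in the order crown, straight, necked, tapered from the eyebolt. Handing in.

```bash
python3 -m inch '[[[0,0,0],[0,0,0],0.05],[[0,0,0],[0,0,0],0.05],[[0,0,0],[0,0,0],0.05]]'; python3 -c "
from plant import env
print(env.hand_in())"
```

```text
time_s: 28.6
tcp_pos: [0.5086, 0.3209, 0.1647]
eef_rot: [[-0.0, 1.0, -0.0], [1.0, 0.0, -0.0], [-0.0, -0.0, -1.0]]
wrist_force: [0.4, -0.8, -0.3]
opening: 0.0499
the job is handed in; nothing more can be done
None
```

All four nozzles are on the booth rack in the order they had on the wash rack. Counted from the eyebolt, that is crown on post 1, then straight, necked and tapered on posts 2 to 4. I handed the job in at about 28.6 s of the 96 s allowed.

- **Final pictures:** the last top and side views show each nozzle upright over its own post. Three stand visibly on their washers. The crown's foot is hidden from the side by the brown cylinder on the fixture, so I judged its seating from the top view, where the stud shows inside it.
- **Arm state:** the gripper was open and clear of everything. The highest wrist force in the printed readings was about 7 N, while gripping on the wash rack.
- **Disagreements:** the two cameras put points about 3 to 5 mm apart, and up to 8 mm for some nozzle mouths. The crown may sit 2 to 3 mm off its post's axis, against the 12 mm allowed. I took no final position or tilt measurements beyond the pictures.

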